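# Lay out the sample set on its matching display tiles

## Robot

A 7-joint arm with a two-finger parallel gripper is mounted at the origin on the work surface; the furniture and walls round the work are solid. World frame = base frame: x ahead of the robot, y to its left, z up, the work surface at z = 0. Lengths are in m, angles in degrees, forces in N, time in s.
With the tool pointing down it reaches from about 0.425 to 0.975 m from the base axis. Payload 16.7 kg.
Tool frame: the origin (TCP) lies midway between the tips of the shut fingers; the grasp point (between the pads) lies 19 mm behind it; z points along the fingers, y is the line along which they close (so a half turn about z gives the same grasp; the last joint's range is limited). The gripper opens to 85 mm and grips with 20 to 120 N. Pads are 22 mm wide; open, the fingers measure 114 mm over their backs; the gripper's body (76 mm by 85 mm) begins 54 mm behind the grasp point. The pads swing forward as they close: fully open they stand 13 mm farther back than shut.
Start: joints at [-83.222, 24.414, 4.234, 92.017, -1.954, 63.644, -3.845], TCP at [0.179, 0.651, 0.231] pointing down, gripper open.
Joint ranges: [-163.25, 163.25], [-28.42, 122.38], [-70.27, 78.77], [12.13, 141.07], [-58.53, 238.53], [9.26, 117.41], [-156.51, 156.51]. Speed limits (degrees/s): [108.29, 108.29, 136.94, 136.94, 172.46, 172.46, 172.46].

## Interface

Orientations are given as a 3x3 rotation matrix whose columns are the frame's x, y, z axes.
In Python, from cell import read_state, imaging, workorder gives the robot as it stands.
- The arm moves only by the tool step_arm, never from a script. Its argument "rows" is one flat list of numbers, 5 for each row, row after row: the shift along the tool's x, y, z in mm, then the turn about the tool's z in rad, then the closure, from 0 (fully open) to 1 (shut). A call has 1 to 20 rows; each row is the pose to reach, as a shift and turn from the pose commanded when the call began, along the tool's axes at that moment; what a row does not reach only later rows make up. A row lasts 1/10 s, in which the tool goes at most 50 mm and 8.59 degrees, less where a joint would pass 70% of its speed; a pose out of reach is approached as far as the arm can. A call with a gripper value outside its range is refused whole. The fingers move at their own pace and stop on an object; "newtons" is the grip in N (left out, the last holds). Time passes only in rows, so rows that repeat a pose let the fingers close. It gives the time, the measured TCP pose, the force, the opening and the grip force at its end, in the units of the state.
- read_state(): the state, without advancing time (a new reading comes with each control period).
- imaging.grab_frame(name): name is "scene" or "top"; returns a dict with "color" (480x640x3 uint8, red, green, blue), "mtx" (3x3 intrinsics, pixels), "rvec" (rotation vector, rad) and "tvec" (3), from world to camera coordinates, as OpenCV has them. Camera axes: x right, y down, z forward; pixel columns grow to the right and rows downward; lengths in m; the calibration is good to about 2 mm. A picture is of the moment at which its call begins. There is no depth.
- workorder.finish_job(): hands the job in; it is judged then, once.
The state is a dict: "t": time; "qpos": joint angles; "qd": joint speeds; "tau": joint torques, N m; "ee_pos": TCP position; "orientation": TCP orientation; "ft_force": force on the tool from outside, world axes, zero at the start; "ft_torque": the same for the moment, N m; "finger_gap": finger opening in m; "finger_force": force on a finger pad.
Only numpy, scipy, OpenCV 4.12 (cv2) and the standard library are available. Lean on these libraries where they do the work, as an engineer would, in place of code of your own. Each camera call takes 0.05 s, during which the arm holds its last target. There are 200 camera calls.

## Task

Lay out the sample set for a client: stand the dropper bottle, the square spray flacon and the wide balm jar upright, and lay the roll of tape flat, each centred on the wooden display tile whose dark inlay has the shape and size of its outline, with the flacon's sides lined up with those of its inlay. The order is free; leave the clear bottle and the beaker where they stand.

Things in the scene. Friction and masses are not known exactly. Their poses are not given: they have to be found in the camera images.
- dropper_bottle_centre (a point): Dark brown glass dropper bottle with black rubber bulb, standing upright: round, 28 mm diameter, 92 mm tall; straight glass body (27 to 28 mm) from 0 to about 50 mm above its foot. This point is its centre, half-way up (46 mm above its foot), on its axis; z points up along the axis. Its foot is a little rounded: it stands up to 0.05 rad off plumb.
- spray_flacon_centre (a point): Brown square spray flacon with black square cap, standing upright: body 30 x 30 mm and 58 mm tall, with cap 92 mm tall. This point is half-way up (46 mm above its foot), on the axis; x and y are square to the body's side faces, z is up.
- balm_jar_centre (a point): Wide, low dark brown jar with black screw lid, standing upright: round, 52 mm diameter, 45 mm tall. This point is its centre, half-way up (22.5 mm above its foot); z is up.
- tape_centre (a point): Roll of cream label tape lying flat, a ring: 66 mm outer diameter, about 36 mm hole, 20 mm high. This point is the centre of the ring, in the hole, 10 mm above the underside; z is up.
- tile_small_round_top (a point): Fixed display tile of light wood, 84 x 84 mm and 8 mm thick, lying on a paper-thin grey desk pad on the worktop; set in its top is a dark felt inlay with a fine brass edge: a small circle, 40 mm across (for the dropper bottle). This point is the centre of inlay and tile, on the top face (8 mm above the worktop); z is up. 
- tile_square_top (a point): Fixed display tile of light wood, 84 x 84 mm and 8 mm thick, lying on a paper-thin grey desk pad on the worktop; set in its top is a dark felt inlay with a fine brass edge: a square, 42 x 42 mm (for the square flacon). This point is the centre of inlay and tile, on the top face (8 mm above the worktop); z is up. x and y are square to the sides of inlay and tile.
- tile_large_round_top (a point): Fixed display tile of light wood, 84 x 84 mm and 8 mm thick, lying on a paper-thin grey desk pad on the worktop; set in its top is a dark felt inlay with a fine brass edge: a large circle, 64 mm across (for the balm jar). This point is the centre of inlay and tile, on the top face (8 mm above the worktop); z is up. 
- tile_ring_top (a point): Fixed display tile of light wood, 84 x 84 mm and 8 mm thick, lying on a paper-thin grey desk pad on the worktop; set in its top is a dark felt inlay with a fine brass edge: a ring, 76 mm outer diameter round a bare wooden disc 28 mm across (for the tape roll). This point is the centre of inlay and tile, on the top face (8 mm above the worktop); z is up. 
- clear_bottle: Bystander, to be left alone: clear bottle with dark cap, 56 mm diameter, 116 mm tall, standing on the worktop; origin at the centre of its underside.
- glass_beaker: Bystander, to be left alone: small clear beaker, 46 mm diameter, 58 mm tall, standing on the worktop; origin at the centre of its underside. (Furniture: a tall desk lamp is fixed beyond the far left end of the pad, about 0.4 m left of the robot and 0.6 m ahead; keep the arm clear of it.)
Things that resemble listed ones, but are neither listed nor needed, are in the scene too. What is shaped like the part that bears balm_jar_centre but orange, red or turquoise is not meant.

How it is judged (in metres and radians):
At the end, for the whole second after the job is handed in: Each thing released, at rest on its own matching tile: within 10 mm of its centre, height within 4 mm, upright or flat within 0.12 rad; flacon's sides within 0.2 rad of the inlay's (any quarter turn); clear bottle and beaker within 20 mm of their start (horizontal distance between dropper_bottle_centre and tile_small_round_top below 0.01 m and z of dropper_bottle_centre in the frame of tile_small_round_top between 0.042 and 0.05 m and angle between each of dropper_bottle_centre, spray_flacon_centre, balm_jar_centre, tape_centre's own z axis and vertical below 0.12 rad and linear speed of each of dropper_bottle, spray_flacon, balm_jar, tape below 0.02 m/s and horizontal distance between spray_flacon_centre and tile_square_top below 0.01 m and z of spray_flacon_centre in the frame of tile_square_top between 0.042 and 0.05 m and (angle between the x axis of spray_flacon_centre and the x axis of tile_square_top, either way round below 0.2 rad or angle between the x axis of spray_flacon_centre and the y axis of tile_square_top, either way round below 0.2 rad) and horizontal distance between balm_jar_centre and tile_large_round_top below 0.01 m and z of balm_jar_centre in the frame of tile_large_round_top between 0.0185 and 0.0265 m and horizontal distance between tape_centre and tile_ring_top below 0.01 m and z of tape_centre in the frame of tile_ring_top between 0.006 and 0.014 m and distance of each of clear_bottle, glass_beaker from where it was at the start of the episode below 0.02 m); the robot touches nothing.
It fails at once if the clear bottle is knocked or moved more than 30 mm (distance of clear_bottle from where it was at the start of the episode above 0.03 m).
It fails at once if the beaker is knocked or moved more than 30 mm (distance of glass_beaker from where it was at the start of the episode above 0.03 m).
It also fails if it takes over 120 s, if anything falls off the work surface, if the arm or the gripper's body presses on something with over 40 N, if the wrist force passes 120 N, or if a joint passes its speed limit or range.

## Working session

There is one attempt and no reset: what is moved stays moved. The work goes in short steps, Python scripts to look and compute and a tool call to move; the robot and the scene stay as the last step left them, time stands still between calls to the robot, and variables do not carry over. Pictures are saved under pics/ and viewed, at most 14 in all, crops included, and the job is handed in when it is done.

Besides the shell and the picture viewer there is one more tool, called after "Request:" as name(argument=value, ...) on one line, values as JSON. step_arm: Moves the arm, as the interface text tells. Its arguments: {"type":"object","properties":{"rows":{"type":"array","items":{"type":"number"}},"newtons":{"type":"number"}},"required":["rows"]}

```bash
mkdir -p pics; ls; python3 - <<'E'
from cell import read_state, imaging
import cv2,numpy as np
for n in("scene","top"):
    f=imaging.grab_frame(n); cv2.imwrite(f"pics/{n}0.png",f["color"][:,:,::-1]); np.savez(f"{n}0.npz",**f)
    R=cv2.Rodrigues(np.array(f["rvec"],float))[0]; print(n,f["mtx"],(-R.T@np.array(f["tvec"]).ravel()),R)
s=read_state();print(s["ee_pos"],s["orientation"],s["finger_gap"])
E
```

```text
pics
scene [[572.98954586   0.         320.20948363]
 [  0.         572.98954586 238.68020181]
 [  0.           0.           1.        ]] [-0.13177361 -0.4665391   1.0018426 ] [[ 0.58913126 -0.80795997  0.01118214]
 [-0.62014232 -0.46096752 -0.6347696 ]
 [ 0.51802303  0.3670281  -0.77262055]]
top [[450.32858025   0.         322.40065141]
 [  0.         450.32858025 239.02556317]
 [  0.           0.           1.        ]] [ 0.37066488 -0.02178964  1.14172626] [[-0.00323583 -0.99986163 -0.01631694]
 [-0.99406631  0.00499034 -0.10866123]
 [ 0.10872762  0.01586851 -0.99394492]]
[0.17857268 0.6505649  0.23067918] [[-9.64323486e-01  2.64726578e-01 -2.30260780e-04]
 [ 2.64726665e-01  9.64322795e-01 -1.15728748e-03]
 [-8.43190348e-05 -1.17695566e-03 -9.99999304e-01]] 0.08541641431309498
```

View pics/top0.png

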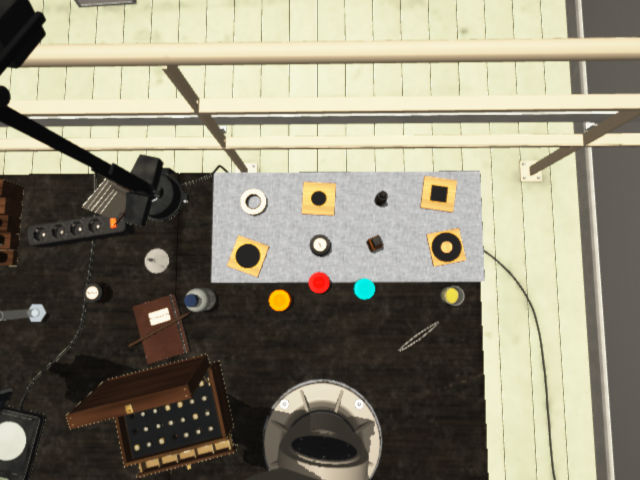

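View pics/scene0.png

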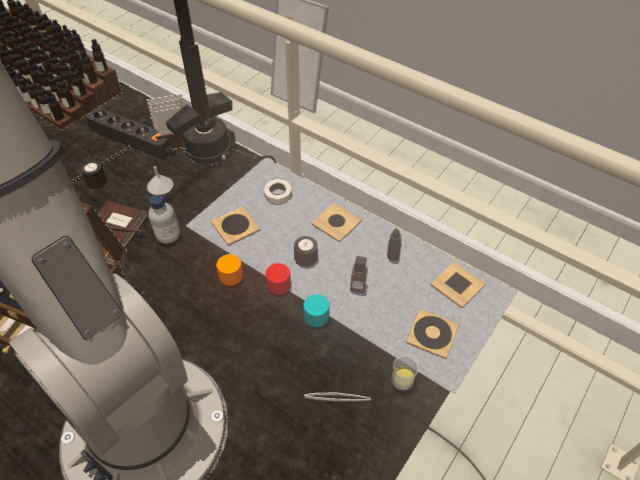

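The top view shows these positions (col,row):
- Parts: tape (253,202), dropper (381,198), jar (320,245), flacon (376,243).
- Tiles: small round (319,199), square (439,194), large round (248,256), ring (446,247).
- Bystanders: clear bottle (200,300), beaker (453,296).

The scene view shows the same layout. The jar-like thing at (93,292) in the top view is off the pad and smaller.

```bash
cat > h.py <<'E'
import cv2,numpy as np
def cam(f):
    R=cv2.Rodrigues(np.array(f["rvec"],float))[0]; t=np.array(f["tvec"],float).ravel(); return np.array(f["mtx"]),R,t
def ray(f,p):
    K,R,t=cam(f); d=R.T@np.linalg.inv(K)@np.array([p[0],p[1],1.]); return -R.T@t,d/np.linalg.norm(d)
def onz(f,p,z):
    c,d=ray(f,p); return c+d*(z-c[2])/d[2]
def proj(f,P):
    return cv2.projectPoints(np.array(P,float).reshape(-1,3),np.array(f["rvec"],float),np.array(f["tvec"],float),np.array(f["mtx"]),None)[0][:,0]
def tri(f,p,g,q):
    a,u=ray(f,p);b,v=ray(g,q); s=np.linalg.lstsq(np.c_[u,-v],b-a,rcond=None)[0]; A=a+s[0]*u;B=b+s[1]*v
    return (A+B)/2,np.linalg.norm(A-B)
def blob(mask,near,r):
    """contour nearest `near`, inside radius-r window"""
    m=np.zeros_like(mask);cv2.circle(m,tuple(int(v) for v in near),r,255,-1);m&=mask
    cs=cv2.findContours(m,cv2.RETR_EXTERNAL,cv2.CHAIN_APPROX_NONE)[0]
    return max(cs,key=cv2.contourArea)
def cen(c):
    M=cv2.moments(c);return M["m10"]/M["m00"],M["m01"]/M["m00"]
E
python3 - <<'E'
from h import *
F={n:dict(np.load(n+"0.npz")) for n in("scene","top")}
hsv={n:cv2.cvtColor(F[n]["color"],cv2.COLOR_RGB2HSV) for n in F}
tiles={"small":((319,199),(337,222)),"square":((439,194),(458,284)),"large":((248,256),(236,224)),"ring":((446,247),(433,333))}
for k,(t,s) in tiles.items():
    o=[]
    for n,p in(("top",t),("scene",s)):
        f=F[n];m=cv2.inRange(hsv[n],(8,70,90),(28,255,255));c=blob(m,p,30)
        hull=cv2.convexHull(c)[:,0]
        W=np.array([onz(f,q,.008)[:2] for q in hull],np.float32)
        r=cv2.minAreaRect(W*1000); o.append((np.round(r[0],1),np.round(r[1],1),round(r[2],1)))
    print(k,o)
for k,(t,s,T) in {"dropper":((381,198),(394,246),75),"flacon":((376,243),(359,275),80),"jar":((320,245),(305,251),75)}.items():
    q=[];
    for n,p in(("top",t),("scene",s)):
        m=(hsv[n][...,2]<T).astype(np.uint8)*255;c=blob(m,p,24);c=cv2.convexHull(c);q.append(cen(c));print(k,n,cen(c),cv2.boundingRect(c),cv2.contourArea(c), cv2.minAreaRect(c))
    print(k,tri(F["top"],q[0],F["scene"],q[1]))
for n,p in(("top",(253,202)),("scene",(278,191))):
    m=cv2.inRange(hsv[n],(10,0,165),(40,90,255));c=cv2.convexHull(blob(m,p,26));print("tape",n,cen(c),cv2.boundingRect(c),onz(F[n],cen(c),.01),onz(F[n],cen(c),.02))
for k,p,z in(("clear",(200,300),.1),("beaker",(453,296),.03)): print(k,onz(F["top"],p,z))
L=np.hstack([cv2.resize(F["top"]["color"][160:320,180:480],(800,427),interpolation=3)])
cv2.imwrite("pics/c1.png",L[:,:,::-1])
E
```

```text
small [(array([599.9,   6.5]), array([84.7, 84.2]), 86.4), (array([598.2,   6.2]), array([84.8, 86.5]), 86.4)]
square [(array([ 609.9, -299.5]), array([84.5, 84. ]), 81.4), (array([ 608.4, -300. ]), array([83.7, 86.6]), 81.4)]
large [(array([453.3, 185.5]), array([85.2, 84.3]), 70.1), (array([451.5, 185.6]), array([87.8, 84.9]), 70.7)]
ring [(array([ 473.7, -314. ]), array([84.3, 85.5]), 11.1), (array([ 471.8, -314.6]), array([86. , 83.2]), 11.0)]
dropper top (380.7173913043478, 198.62898550724637) (375, 192, 12, 14) 115.0 ((380.5, 198.5), (13.0, 11.0), 90.0)Traceback (most recent call last):
  File "<stdin>", line 16, in <module>
  File "h.py", line 17, in blob
    return max(cs,key=cv2.contourArea)
ValueError: max() iterable argument is empty
```

```bash
python3 - <<'E'
from h import *
F={n:dict(np.load(n+"0.npz")) for n in("scene","top")}
hsv={n:cv2.cvtColor(F[n]["color"],cv2.COLOR_RGB2HSV) for n in F}
print("V",hsv["scene"][246,385:404,2],hsv["scene"][270,345:375,2])
for k,(t,s) in {"dropper":((381,198),(394,246)),"flacon":((376,243),(359,275)),"jar":((320,245),(305,251))}.items():
  for T in(85,105):
    q=[]
    for n,p in(("top",t),("scene",s)):
        m=(hsv[n][...,2]<T).astype(np.uint8)*255;c=cv2.convexHull(blob(m,p,24));q.append(cen(c));print(k,T,n,np.round(cen(c),1),cv2.boundingRect(c),cv2.minAreaRect(c)[1:])
    P,e=tri(F["top"],q[0],F["scene"],q[1]);print("   ",np.round(P*1000,1),round(e*1000,1))
for n,p in(("top",(253,202)),("scene",(278,191))):
    m=cv2.inRange(hsv[n],(0,0,175),(60,90,255));c=cv2.convexHull(blob(m,p,26));print("tape",n,cen(c),cv2.boundingRect(c),onz(F[n],cen(c),.01),onz(F[n],cen(c),.02))
for k,p,z in(("clear",(200,300),.1),("beaker",(453,296),.03)): print(k,onz(F["top"],p,z))
a=cv2.resize(F["top"]["color"][160:310,220:480],(780,450),interpolation=2)
b=cv2.resize(F["scene"]["color"][220:300,280:420],(780,446),interpolation=2)[:,:]
cv2.imwrite("pics/c1.png",a[:,:,::-1]);cv2.imwrite("pics/c2.png",b[:,:,::-1])
E
```

```text
V [180 181 169 101  86  88  90  85  86  89  88  91  90  91  88  99 145 179
 181] [185 184 180 179 178 176 167 142 117 100  80  78  77  80  79  77  76  79
  81  88  96  97 137 184 189 190 185 181 181 177]
dropper 85 top [380.8 198.6] (375, 191, 12, 15) ((11.31370735168457, 13.435027122497559), 45.0)
dropper 85 scene [389.4 253.2] (388, 248, 4, 12) ((3.0, 11.0), 0.0)
    [ 592.3 -147.5   14.3] 12.7
dropper 105 top [380.9 198.8] (375, 191, 12, 16) ((15.0, 11.0), 90.0)
dropper 105 scene [393.9 246.2] (387, 230, 14, 31) ((12.020814895629883, 30.26417350769043), 8.13010311126709)
    [ 590.8 -149.6   40.2] 0.2
flacon 85 top [376.4 242.7] (371, 236, 11, 15) ((12.62728214263916, 9.284767150878906), 68.19859313964844)
flacon 85 scene [359.4 267.7] (355, 264, 10, 9) ((9.535140991210938, 7.233555316925049), 9.462322235107422)
    [ 477.9 -133.2   71.7] 0.7
flacon 105 top [374.8 244.1] (367, 236, 16, 17) ((13.741456031799316, 14.298541069030762), 68.19859313964844)
flacon 105 scene [358.8 276.6] (350, 259, 17, 35) ((14.512063026428223, 33.11727523803711), 7.125016689300537)
    [ 478.2 -133.    40.3] 0.9
jar 85 top [320.1 245.5] (310, 235, 21, 22) ((21.21320343017578, 19.091880798339844), 45.0)
jar 85 scene [305.7 257.2] (295, 250, 22, 16) ((14.631721496582031, 21.42323875427246), 87.1375961303711)
    [478.2   2.9   0.9] 1.8
jar 105 top [320.2 245.5] (310, 235, 21, 22) ((21.0, 20.0), 90.0)
jar 105 scene [304.7 254.1] (294, 240, 24, 27) ((27.72724151611328, 21.466251373291016), 26.56505012512207)
    [476.5   3.2  13.7] 3.5
tape top (253.0, 202.0) (227, 176, 53, 53) [0.59062657 0.1735108  0.01      ] [0.58868297 0.17178512 0.02      ]
tape scene (277.84676183563187, 191.25203645455278) (252, 165, 53, 53) [0.59163466 0.17310942 0.01      ] [0.58434108 0.16666032 0.02      ]
clear [0.3447423  0.27728713 0.1       ]
beaker [ 0.35092402 -0.32208134  0.03      ]
```

View pics/c1.png

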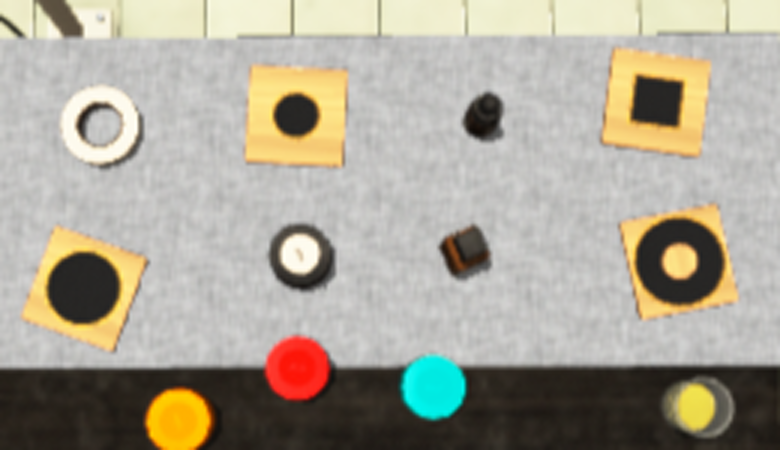

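View pics/c2.png

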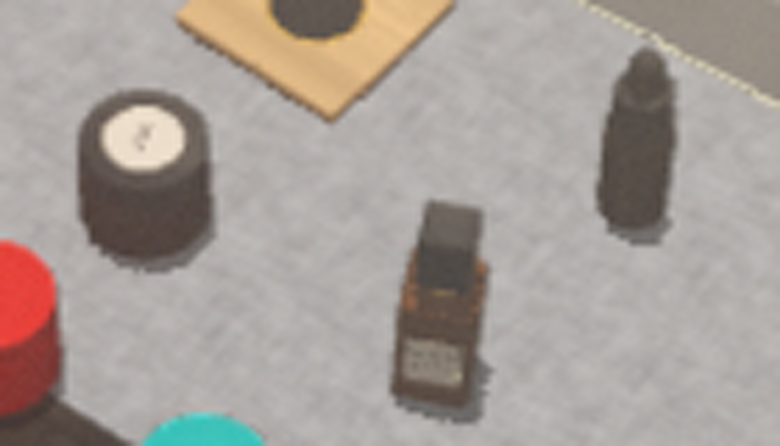

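The crops show an upright dropper at top (381,198), the flacon turned about 22°, and the jar with its white lid label at top (320,245) and scene (306,245). All four tiles measure 84 to 86 mm, which matches. Next I refine the parts and plan the first move.

```bash
cat >> h.py <<'E'
def plan(*wps,s=None):
    """wps (x,y,z m, psi deg of tool y) -> shift mm in tool axes + turn, from the present pose"""
    if s is None:
        from cell import read_state; s=read_state()
    R=np.array(s["orientation"]);p=np.array(s["ee_pos"]);psi=np.arctan2(R[1,1],R[0,1])
    print("now",np.round(p,4),"psi",round(np.degrees(psi),1),"q7",np.round(s["qpos"],0))
    for w in wps:
        d=R.T@(np.array(w[:3])-p)*1000; a=(psi-np.radians(w[3])+np.pi)%(2*np.pi)-np.pi
        print(w,"->",np.round(d,1),round(a,3))
E
python3 - <<'E'
from h import *
F={n:dict(np.load(n+"0.npz")) for n in("scene","top")}
hsv={n:cv2.cvtColor(F[n]["color"],cv2.COLOR_RGB2HSV) for n in F}
for k,L,z in(("tape",(("top",(253,202),22,(8,12,200)),("scene",(278,191),22,(8,15,200))),.02),("jarlabel",(("top",(320,245),9,(0,0,130)),("scene",(306,245),9,(0,0,150))),.045)):
  q=[]
  for n,p,r,lo in L:
    m=cv2.inRange(hsv[n],lo,(60,130,255));c=cv2.convexHull(blob(m,p,r));q.append(cen(c));print(k,n,np.round(cen(c),1),cv2.boundingRect(c),np.round(onz(F[n],cen(c),z),4),np.round(onz(F[n],cen(c),z-.01),4))
  print(tri(F["top"],q[0],F["scene"],q[1]))
m=(hsv["top"][...,2]<105).astype(np.uint8)*255; c=blob(m,(376,243),24)
for T in(60,70,80): print("yaw",T,cv2.minAreaRect(blob((hsv["top"][...,2]<T).astype(np.uint8)*255,(376,243),16)))
plan((.4765,.003,.2,10))
E
```

```text
tape top [252.5 200.7] (240, 188, 26, 26) [0.5919 0.1731 0.02  ] [0.5939 0.1749 0.01  ]
tape scene [277.3 188.5] (264, 179, 28, 20) [0.5908 0.1735 0.02  ] [0.5981 0.18   0.01  ]
(array([0.59175095, 0.17366573, 0.01911923]), np.float64(0.001004918534671429))
jarlabel top [319.5 244.3] (313, 238, 14, 14) [0.4778 0.0029 0.045 ] [0.4788 0.0031 0.035 ]
jarlabel scene [305.2 244.4] (298, 239, 15, 12) [0.4777 0.0043 0.045 ] [0.4841 0.0093 0.035 ]
(array([0.47729176, 0.00329911, 0.04626692]), np.float64(0.0011390076466780686))
yaw 60 ((375.2989501953125, 244.07733154296875), (11.168808937072754, 6.599750518798828), 23.96249008178711)
yaw 70 ((376.0, 243.5), (9.0, 10.0), 90.0)
yaw 80 ((376.68963623046875, 242.72412109375), (12.255892753601074, 9.284767150878906), 68.19859313964844)
now [0.1786 0.6506 0.2307] psi 74.6 q7 [-83.  24.   4.  92.  -2.  64.  -4.]
(0.4765, 0.003, 0.2, 10) -> [-458.7 -545.6   31.4] 1.128
```

Request:
step_arm(rows=[-459,-546,31,1.128,0,-459,-546,31,1.128,0,-459,-546,31,1.128,0,-459,-546,31,1.128,0,-459,-546,31,1.128,0,-459,-546,31,1.128,0,-459,-546,31,1.128,0,-459,-546,31,1.128,0,-459,-546,31,1.128,0,-459,-546,31,1.128,0,-459,-546,31,1.128,0,-459,-546,31,1.128,0,-459,-546,31,1.128,0,-459,-546,31,1.128,0,-459,-546,31,1.128,0,-459,-546,31,1.128,0,-459,-546,31,1.128,0,-459,-546,31,1.128,0], newtons=30)

```text
t: 1.9
ee_pos: [0.4763, 0.004, 0.2002]
orientation: [[-0.176, 0.984, -0.0], [0.984, 0.176, 0.0], [0.0, -0.0, -1.0]]
ft_force: [0.3, -0.3, 0.3]
finger_gap: 0.0853
finger_force: 0.0
```

```bash
python3 -c "
from h import *
plan((.4775,.0035,.06,10),(.4775,.0035,.004,10))"
```

```text
now [0.4763 0.004  0.2002] psi 10.1 q7 [-45.   9.  41. 121.  -7.  53.  10.]
(0.4775, 0.0035, 0.06, 10) -> [ -0.7   1.1 140.2] 0.002
(0.4775, 0.0035, 0.004, 10) -> [ -0.7   1.1 196.2] 0.002
```

The red decoy sits close to the jar on the x side, so I turn the fingers to close along y.

Request:
step_arm(rows=[0,1,60,-1.15,0,0,1,60,-1.15,0,0,1,60,-1.15,0,0,1,60,-1.15,0,0,1,60,-1.15,0,0,1,60,-1.15,0,0,1,60,-1.15,0,0,1,60,-1.15,0,0,1,60,-1.15,0,0,1,130,-1.15,0,0,1,170,-1.15,0,0,1,195,-1.15,0,0,1,195,-1.15,0,0,1,195,-1.15,0])

```text
t: 3.3
ee_pos: [0.4776, 0.0031, 0.0059]
orientation: [[-0.969, 0.245, -0.001], [0.245, 0.969, -0.0], [0.001, -0.001, -1.0]]
ft_force: [1.0, 0.1, 1.1]
finger_gap: 0.0855
finger_force: 0.0
```

Request:
step_arm(rows=[0,0,0,0,1,0,0,0,0,1,0,0,0,0,1,0,0,0,0,1,0,0,0,0,1,0,0,0,0,1,0,0,0,0,1,0,0,0,0,1,0,0,-15,0,1,0,0,-50,0,1,0,0,-80,0,1,0,0,-80,0,1], newtons=35)

```text
t: 4.5
ee_pos: [0.4799, 0.0034, 0.0893]
orientation: [[-0.97, 0.244, 0.006], [0.244, 0.97, 0.002], [-0.005, 0.003, -1.0]]
ft_force: [-0.4, -0.4, -0.8]
finger_gap: 0.0509
finger_force: 37.8
```

```bash
python3 -c "
from h import *
from cell import imaging
plan((.4524,.1855,.085,81),(.4524,.1855,.014,81))
f=imaging.grab_frame('scene');cv2.imwrite('pics/j1.png',cv2.resize(f['color'][60:360,150:550],(800,600))[:,:,::-1])"
```

```text
now [0.4799 0.0034 0.0893] psi 75.9 q7 [-30.  19.  26. 125. -13.  38.  81.]
(0.4524, 0.1855, 0.085, 81) -> [ 71.  169.9   4.5] -0.089
(0.4524, 0.1855, 0.014, 81) -> [ 71.4 169.6  75.5] -0.089
```

View pics/j1.png

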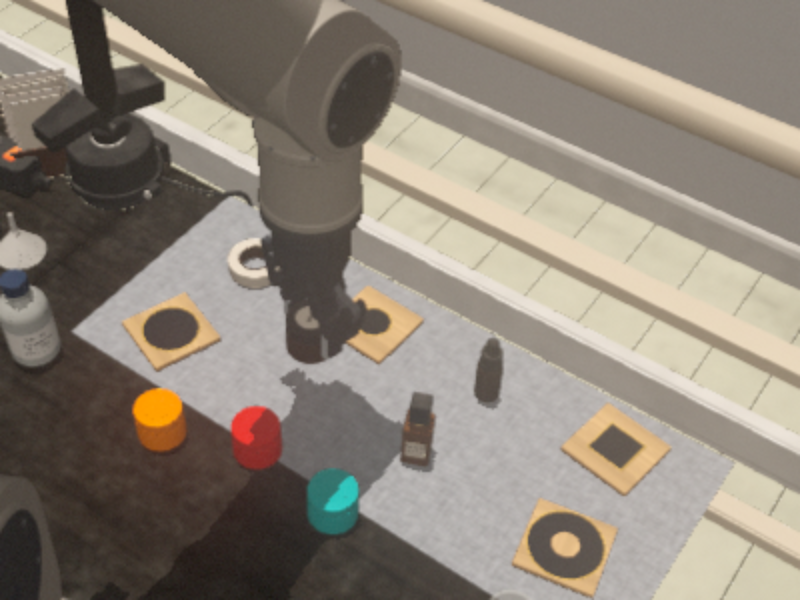

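The jar is gripped (gap 51 mm) and lifted clear. I carry it above the large-circle tile.

Request:
step_arm(rows=[71,170,0,-0.09,1,71,170,0,-0.09,1,71,170,0,-0.09,1,71,170,0,-0.09,1,71,170,0,-0.09,1,71,170,0,-0.09,1,71,170,0,-0.09,1,71,170,0,-0.09,1])

```text
t: 5.35
ee_pos: [0.4504, 0.184, 0.0852]
orientation: [[-0.988, 0.157, -0.0], [0.157, 0.988, -0.0], [0.0, -0.0, -1.0]]
ft_force: [0.2, -0.8, -1.2]
finger_gap: 0.0511
finger_force: 37.9
```

```bash
python3 -c "
from h import *
plan((.4524,.1855,.030,81),(.4524,.1855,.0145,81))"
```

```text
now [0.4504 0.184  0.0852] psi 81.0 q7 [-48.  19.  22. 124. -11.  38.  62.]
(0.4524, 0.1855, 0.03, 81) -> [-1.8  1.8 55.2] -0.001
(0.4524, 0.1855, 0.0145, 81) -> [-1.8  1.8 70.7] -0.001
```

Request:
step_arm(rows=[-1.8,1.8,40,0,1,-1.8,1.8,60,0,1,-1.8,1.8,68,0,1,-1.8,1.8,70.5,0,1,-1.8,1.8,70.5,0,1,-1.8,1.8,70.5,0,1])

```text
t: 5.95
ee_pos: [0.4528, 0.1864, 0.0155]
orientation: [[-0.988, 0.156, 0.001], [0.156, 0.988, 0.0], [-0.001, 0.0, -1.0]]
ft_force: [-0.0, 0.1, -0.7]
finger_gap: 0.051
finger_force: 38.8
```

Request:
step_arm(rows=[0,0,0,0,0.2,0,0,0,0,0,0,0,0,0,0,0,0,0,0,0,0,0,0,0,0,0,0,0,0,0,0,0,-30,0,0,0,0,-75,0,0,0,0,-125,0,0,0,0,-170,0,0,0,0,-170,0,0,0,0,-170,0,0])

```text
t: 7.15
ee_pos: [0.4526, 0.1872, 0.1857]
orientation: [[-0.988, 0.155, 0.002], [0.155, 0.988, 0.002], [-0.001, 0.002, -1.0]]
ft_force: [0.0, 0.3, -0.2]
finger_gap: 0.0853
finger_force: 0.0
```

```bash
python3 -c "
from h import *
plan((.5915,.1735,.16,40),(.5915,.1735,-.004,40))"
```

```text
now [0.4526 0.1872 0.1857] psi 81.1 q7 [-53.  10.  26. 119.  -6.  51.  57.]
(0.5915, 0.1735, 0.16, 40) -> [-139.3    7.9   25.9] 0.717
(0.5915, 0.1735, -0.004, 40) -> [-139.1    7.6  189.9] 0.717
```

Request:
step_arm(rows=[-139,8,0,0.37,0,-139,8,0,0.37,0,-139,8,0,0.37,0,-139,8,0,0.37,0,-139,8,0,0.37,0,-139,8,0,0.37,0])

```text
t: 7.75
ee_pos: [0.5896, 0.1729, 0.1836]
orientation: [[-0.865, 0.501, -0.002], [0.501, 0.865, -0.001], [0.001, -0.002, -1.0]]
ft_force: [-0.7, 0.5, 0.7]
finger_gap: 0.0855
finger_force: 0.0
```

```bash
python3 -c "
from h import *
plan((.5915,.1735,-.002,60))"
```

```text
now [0.5896 0.1729 0.1836] psi 59.9 q7 [-46.  24.  30. 104. -14.  56.  51.]
(0.5915, 0.1735, -0.002, 60) -> [ -1.6   1.8 185.6] -0.002
```

Request:
step_arm(rows=[-1.5,1.5,50,0,0,-1.5,1.5,100,0,0,-1.5,1.5,145,0,0,-1.5,1.5,170,0,0,-1.5,1.5,180,0,0,-1.5,1.5,185,0,0,-1.5,1.5,185,0,0,-1.5,1.5,185,0,0])

```text
t: 8.55
ee_pos: [0.5936, 0.174, 0.0013]
orientation: [[-0.865, 0.502, 0.002], [0.502, 0.865, 0.001], [-0.001, 0.002, -1.0]]
ft_force: [-0.4, -0.1, 0.7]
finger_gap: 0.0853
finger_force: 0.0
```

Request:
step_arm(rows=[0,0,0,0,1,0,0,0,0,1,0,0,0,0,1,0,0,0,0,1,0,0,0,0,1,0,0,0,0,1,0,0,0,0,1])

```text
t: 9.25
ee_pos: [0.5935, 0.1739, 0.0012]
orientation: [[-0.865, 0.502, 0.001], [0.502, 0.865, 0.001], [-0.001, 0.001, -1.0]]
ft_force: [-2.9, -0.6, 14.4]
finger_gap: 0.0637
finger_force: 35.2
```

Request:
step_arm(rows=[0,0,-15,0,1,0,0,-50,0,1,0,0,-90,0,1,0,0,-110,0,1,0,0,-110,0,1,0,0,-110,0,1])

```text
t: 9.85
ee_pos: [0.593, 0.1739, 0.1107]
orientation: [[-0.865, 0.502, 0.001], [0.502, 0.865, 0.001], [-0.0, 0.001, -1.0]]
ft_force: [-0.8, 0.5, -2.5]
finger_gap: 0.0636
finger_force: 39.8
```

```bash
python3 -c "
from h import *
from cell import imaging
plan((.4728,-.3143,.11,40))
f=imaging.grab_frame('scene');cv2.imwrite('pics/t1.png',cv2.resize(f['color'][60:260,170:430],(780,600))[:,:,::-1])
p=proj(f,[.5935,.174,.11])[0];print(p)"
```

```text
now [0.593  0.1739 0.1107] psi 59.9 q7 [-44.  29.  28. 107. -18.  48.  54.]
(0.4728, -0.3143, 0.11, 40) -> [-1.410e+02 -4.826e+02  2.000e-01] 0.347
[276.03106815 159.80807864]
```

View pics/t1.png

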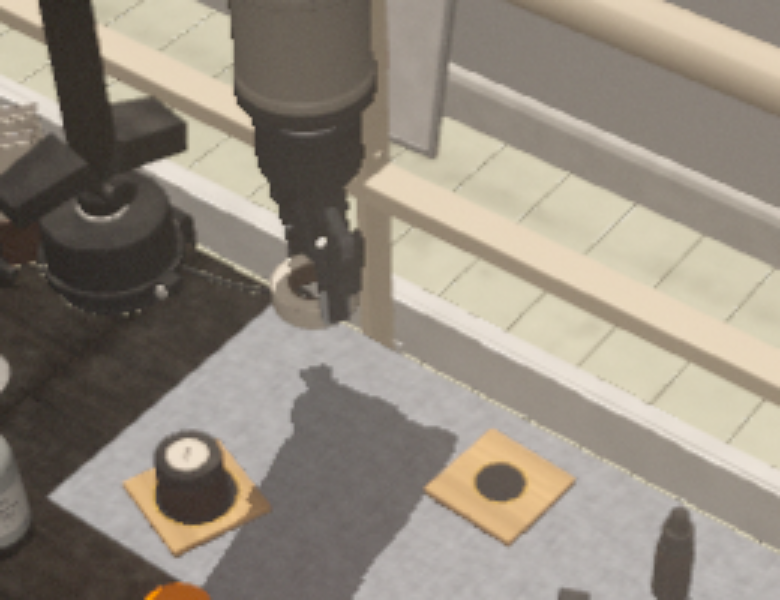

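The jar stands on its tile and the tape hangs level, centred in the fingers at about (315,290) in the crop. I go over the bottles to the ring tile.

Request:
step_arm(rows=[0,0,-50,0,1,-141,-483,-60,0.347,1,-141,-483,-60,0.347,1,-141,-483,-60,0.347,1,-141,-483,-60,0.347,1,-141,-483,-60,0.347,1,-141,-483,-60,0.347,1,-141,-483,-60,0.347,1,-141,-483,-60,0.347,1,-141,-483,-60,0.347,1,-141,-483,-60,0.347,1,-141,-483,-60,0.347,1,-141,-483,-60,0.347,1,-141,-483,-60,0.347,1,-141,-483,-60,0.347,1,-141,-483,-60,0.347,1])

```text
t: 11.5
ee_pos: [0.4729, -0.3136, 0.1696]
orientation: [[-0.644, 0.765, -0.0], [0.765, 0.644, 0.0], [0.0, 0.0, -1.0]]
ft_force: [-0.2, 0.4, -0.9]
finger_gap: 0.064
finger_force: 39.8
```

```bash
python3 -c "
from h import *
plan((.4728,-.3143,.05,40),(.4728,-.3143,.010,40))"
```

```text
now [ 0.4729 -0.3136  0.1696] psi 40.1 q7 [ -6.  22.  42. 111. -18.  53.  85.]
(0.4728, -0.3143, 0.05, 40) -> [ -0.5  -0.6 119.6] 0.002
(0.4728, -0.3143, 0.01, 40) -> [ -0.5  -0.6 159.6] 0.002
```

Request:
step_arm(rows=[-0.5,-0.6,50,0,1,-0.5,-0.6,100,0,1,-0.5,-0.6,135,0,1,-0.5,-0.6,152,0,1,-0.5,-0.6,159,0,1,-0.5,-0.6,159.5,0,1,-0.5,-0.6,159.5,0,1,-0.5,-0.6,159.5,0,1])

```text
t: 12.3
ee_pos: [0.4732, -0.316, 0.0118]
orientation: [[-0.643, 0.766, 0.002], [0.766, 0.643, -0.001], [-0.002, 0.001, -1.0]]
ft_force: [-0.4, 0.2, -0.8]
finger_gap: 0.0637
finger_force: 39.8
```

Request:
step_arm(rows=[0,0,0,0,0.2,0,0,0,0,0,0,0,0,0,0,0,0,0,0,0,0,0,0,0,0,0,0,0,0,0,0,0,-30,0,0,0,0,-75,0,0,0,0,-125,0,0,0,0,-165,0,0,0,0,-165,0,0,0,0,-165,0,0])

```text
t: 13.5
ee_pos: [0.4728, -0.3155, 0.176]
orientation: [[-0.643, 0.766, 0.002], [0.766, 0.643, -0.0], [-0.001, 0.001, -1.0]]
ft_force: [-0.1, 0.1, 0.3]
finger_gap: 0.0859
finger_force: 0.0
```

```bash
python3 -c "
from h import *
plan((.4785,-.133,.16,22),(.5915,-.1495,.16,22))"
```

```text
now [ 0.4728 -0.3155  0.176 ] psi 40.0 q7 [ -6.  22.  43. 111. -19.  54.  85.]
(0.4785, -0.133, 0.16, 22) -> [136.1 121.7  16. ] 0.315
(0.5915, -0.1495, 0.16, 22) -> [ 50.8 197.7  16.2] 0.315
```

Request:
step_arm(rows=[136,122,0,0.315,0,136,122,0,0.315,0,136,122,0,0.315,0,136,122,0,0.315,0,136,122,0,0.315,0,136,122,0,0.315,0,136,122,0,0.315,0,136,122,0,0.315,0])

```text
t: 14.3
ee_pos: [0.4779, -0.1344, 0.175]
orientation: [[-0.372, 0.928, -0.001], [0.928, 0.372, -0.001], [-0.0, -0.001, -1.0]]
ft_force: [-0.5, 0.1, -1.0]
finger_gap: 0.0853
finger_force: 0.0
```

```bash
python3 - <<'E'
from h import *
from cell import imaging
plan((.4785,-.1325,.025,22))
f=imaging.grab_frame('scene');cv2.imwrite('pics/f1.png',cv2.resize(f['color'][200:400,280:540],(780,600))[:,:,::-1])
g=cv2.cvtColor(f["color"],cv2.COLOR_RGB2HSV)
m=cv2.inRange(g,(8,15,190),(60,70,255));c=cv2.convexHull(blob(m,(433,330),26));print(cen(c),cv2.boundingRect(c),onz(f,cen(c),.028))
E
```

```text
now [ 0.4779 -0.1344  0.175 ] psi 21.8 q7 [-33.  15.  49. 120. -15.  51.  46.]
(0.4785, -0.1325, 0.025, 22) -> [  1.6   1.4 150. ] -0.003
(433.24994425863986, 326.7899665551839) (417, 312, 34, 30) [ 0.47280798 -0.31312021  0.028     ]
```

View pics/f1.png

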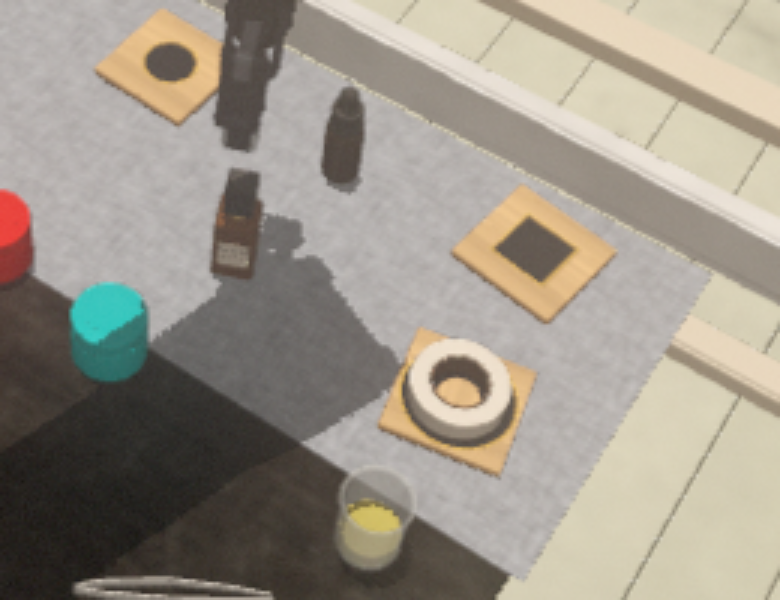

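The tape lies flat on its ring inlay at about (458,385), within 2 mm of centre. The gripper is straight above the flacon, so I go down and grip it.

Request:
step_arm(rows=[1.5,1.4,50,0,0,1.5,1.4,95,0,0,1.5,1.4,130,0,0,1.5,1.4,148,0,0,1.5,1.4,150,0,0,1.5,1.4,150,0,0])

```text
t: 14.95
ee_pos: [0.4789, -0.1322, 0.0255]
orientation: [[-0.372, 0.928, -0.001], [0.928, 0.372, -0.0], [-0.0, -0.001, -1.0]]
ft_force: [1.4, 0.1, 1.0]
finger_gap: 0.0851
finger_force: 0.0
```

Request:
step_arm(rows=[0,0,0,0,1,0,0,0,0,1,0,0,0,0,1,0,0,0,0,1,0,0,0,0,1,0,0,0,0,1,0,0,0,0,1,0,0,0,0,1,0,0,0,0,1,0,0,0,0,1], newtons=30)

```text
t: 15.95
ee_pos: [0.4795, -0.131, 0.0259]
orientation: [[-0.374, 0.927, 0.001], [0.927, 0.374, 0.0], [0.0, 0.001, -1.0]]
ft_force: [-0.7, 1.6, 10.4]
finger_gap: 0.0296
finger_force: 33.9
```

Request:
step_arm(rows=[0,0,-15,0,1,0,0,-50,0,1,0,0,-90,0,1,0,0,-100,0,1,0,0,-100,0,1,0,0,-100,0,1,0,0,-100,0,1])

```text
t: 16.65
ee_pos: [0.4784, -0.1309, 0.1244]
orientation: [[-0.374, 0.927, -0.002], [0.928, 0.374, -0.0], [0.001, -0.002, -1.0]]
ft_force: [0.2, -0.2, -0.0]
finger_gap: 0.0294
finger_force: 32.6
```

```bash
python3 -c "
from h import *
plan((.609,-.2998,.13,-8.6),(.609,-.2998,.034,-8.6))"
```

```text
now [ 0.4784 -0.1309  0.1244] psi 22.0 q7 [-30.  20.  46. 122. -21.  45.  51.]
(0.609, -0.2998, 0.13, -8.6) -> [-205.4   58.    -5.8] 0.533
(0.609, -0.2998, 0.034, -8.6) -> [-205.5   58.1   90.2] 0.533
```

Request:
step_arm(rows=[-205,58,-15,0.533,1,-205,58,-15,0.533,1,-205,58,-15,0.533,1,-205,58,-15,0.533,1,-205,58,-15,0.533,1,-205,58,-15,0.533,1,-205,58,-15,0.533,1,-205,58,-15,0.533,1,-205,58,-15,0.533,1])

```text
t: 17.55
ee_pos: [0.6092, -0.2985, 0.1402]
orientation: [[0.149, 0.989, -0.0], [0.989, -0.149, 0.001], [0.001, -0.0, -1.0]]
ft_force: [0.1, -0.0, -0.2]
finger_gap: 0.0295
finger_force: 32.6
```

```bash
python3 - <<'E'
from h import *
from cell import imaging
plan((.609,-.2998,.034,-8.6))
f=imaging.grab_frame('scene');x,y=proj(f,[.609,-.3,.08])[0].astype(int);print(x,y)
cv2.imwrite('pics/f2.png',cv2.resize(f['color'][y-80:y+70,x-100:x+100],(800,600))[:,:,::-1])
E
```

```text
now [ 0.6092 -0.2985  0.1402] psi -8.5 q7 [-12.  38.  48.  98. -33.  59.  40.]
(0.609, -0.2998, 0.034, -8.6) -> [ -1.4   0.  106.2] 0.001
464 262
```

View pics/f2.png

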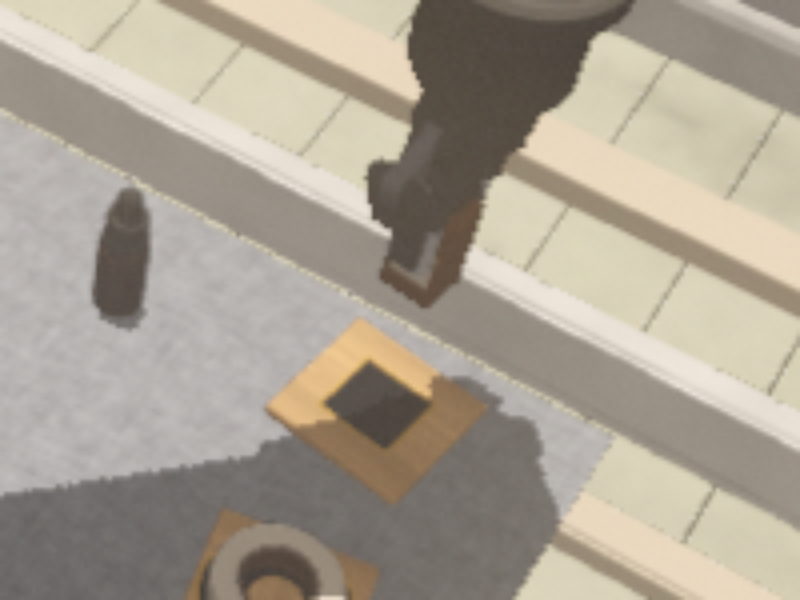

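The flacon is held upright at about (430,260) in the crop, square to the inlay at (378,403). I lower it.

Request:
step_arm(rows=[-1.4,0,45,0,1,-1.4,0,80,0,1,-1.4,0,97,0,1,-1.4,0,103,0,1,-1.4,0,105.5,0,1,-1.4,0,105.5,0,1,-1.4,0,105.5,0,1])

```text
t: 18.3
ee_pos: [0.61, -0.3014, 0.0362]
orientation: [[0.149, 0.989, 0.002], [0.989, -0.149, -0.001], [-0.0, 0.002, -1.0]]
ft_force: [0.5, 0.8, -0.6]
finger_gap: 0.0296
finger_force: 32.6
```

Request:
step_arm(rows=[1.3,-1,1,0,1,1.3,-1,2,0,1,1.3,-1,2,0,1,1.3,-1,2,0,1])

```text
t: 18.7
ee_pos: [0.6088, -0.2995, 0.034]
orientation: [[0.149, 0.989, 0.001], [0.989, -0.149, 0.0], [0.001, 0.001, -1.0]]
ft_force: [-4.1, 2.2, 13.4]
finger_gap: 0.0293
finger_force: 34.3
```

Request:
step_arm(rows=[0,0,0,0,0.5,0,0,0,0,0,0,0,0,0,0,0,0,0,0,0,0,0,0,0,0,0,0,0,0,0,0,0,0,0,0,0,0,-30,0,0,0,0,-75,0,0,0,0,-110,0,0,0,0,-130,0,0,0,0,-130,0,0])

```text
t: 19.9
ee_pos: [0.6096, -0.3004, 0.1659]
orientation: [[0.15, 0.989, 0.004], [0.989, -0.15, -0.001], [-0.001, 0.004, -1.0]]
ft_force: [-0.3, -0.0, -0.5]
finger_gap: 0.0854
finger_force: 0.0
```

```bash
python3 -c "
from h import *
plan((.5915,-.1495,.165,0))"
```

```text
now [ 0.6096 -0.3004  0.1659] psi -8.6 q7 [-13.  37.  50.  97. -32.  61.  39.]
(0.5915, -0.1495, 0.165, 0) -> [146.5 -40.5   0.7] -0.15
```

Request:
step_arm(rows=[146.5,-40.5,0,-0.15,0,146.5,-40.5,0,-0.15,0,146.5,-40.5,0,-0.15,0,146.5,-40.5,0,-0.15,0,146.5,-40.5,0,-0.15,0,146.5,-40.5,0,-0.15,0,146.5,-40.5,0,-0.15,0])

```text
t: 20.6
ee_pos: [0.5901, -0.1503, 0.1627]
orientation: [[0.002, 1.0, -0.0], [1.0, -0.002, -0.001], [-0.001, -0.0, -1.0]]
ft_force: [-0.1, -0.1, -0.0]
finger_gap: 0.0851
finger_force: 0.0
```

```bash
python3 -c "
from h import *
from cell import imaging
plan((.591,-.1495,.024,0))
f=imaging.grab_frame('scene');cv2.imwrite('pics/d1.png',cv2.resize(f['color'][200:400,300:560],(780,600))[:,:,::-1])"
```

```text
now [ 0.5901 -0.1503  0.1627] psi -0.1 q7 [-29.  30.  50. 107. -28.  56.  34.]
(0.591, -0.1495, 0.024, 0) -> [  0.9   0.9 138.7] -0.002
```

View pics/d1.png

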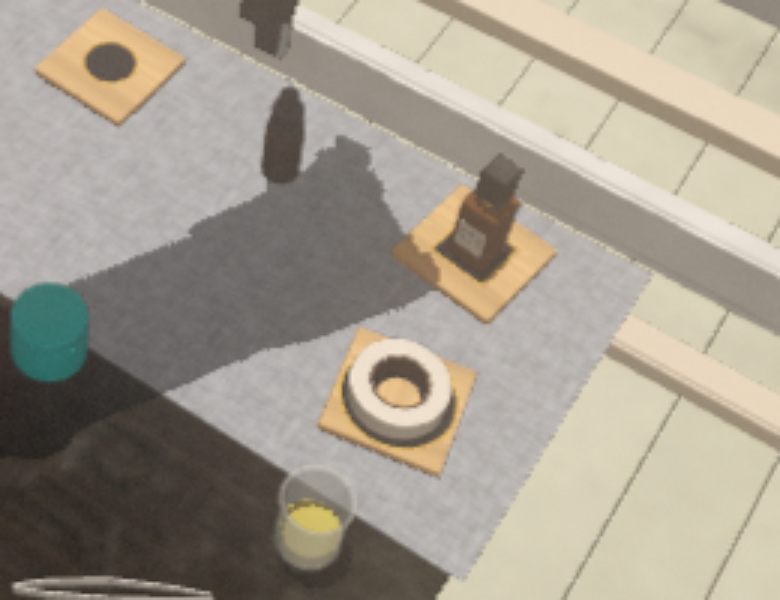

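The flacon stands on its square inlay at about (483,235), with its sides parallel to the inlay's. Now the dropper bottle.

Request:
step_arm(rows=[0.9,0.9,45,0,0,0.9,0.9,90,0,0,0.9,0.9,120,0,0,0.9,0.9,136,0,0,0.9,0.9,138.5,0,0,0.9,0.9,138.5,0,0])

```text
t: 21.25
ee_pos: [0.5915, -0.1487, 0.025]
orientation: [[0.001, 1.0, 0.0], [1.0, -0.001, -0.0], [-0.0, 0.0, -1.0]]
ft_force: [0.1, -0.6, 0.5]
finger_gap: 0.0854
finger_force: 0.0
```

Request:
step_arm(rows=[0,0,0,0,1,0,0,0,0,1,0,0,0,0,1,0,0,0,0,1,0,0,0,0,1,0,0,0,0,1,0,0,0,0,1,0,0,0,0,1,0,0,0,0,1,0,0,0,0,1], newtons=25)

```text
t: 22.25
ee_pos: [0.5917, -0.1478, 0.025]
orientation: [[-0.0, 1.0, 0.001], [1.0, 0.0, 0.0], [0.0, 0.001, -1.0]]
ft_force: [-1.7, 1.8, 8.5]
finger_gap: 0.0274
finger_force: 24.2
```

Request:
step_arm(rows=[0,0,-15,0,1,0,0,-50,0,1,0,0,-90,0,1,0,0,-100,0,1,0,0,-100,0,1,0,0,-100,0,1,0,0,-100,0,1])

```text
t: 22.95
ee_pos: [0.5906, -0.1475, 0.1232]
orientation: [[-0.0, 1.0, -0.002], [1.0, 0.0, 0.0], [0.0, -0.002, -1.0]]
ft_force: [-0.7, -0.1, -1.0]
finger_gap: 0.0273
finger_force: 24.9
```

```bash
python3 -c "
from h import *
plan((.599,.0063,.125,0))"
```

```text
now [ 0.5906 -0.1475  0.1232] psi 0.0 q7 [-27.  33.  48. 108. -31.  53.  36.]
(0.599, 0.0063, 0.125, 0) -> [153.8   8.4  -1.8] 0.0
```

Request:
step_arm(rows=[155,8.4,0,0,1,155,8.4,0,0,1,155,8.4,0,0,1,155,8.4,0,0,1,155,8.4,0,0,1,155,8.4,0,0,1,155,8.4,0,0,1])

```text
t: 23.65
ee_pos: [0.5994, 0.0053, 0.1241]
orientation: [[0.002, 1.0, -0.0], [1.0, -0.002, -0.001], [-0.001, -0.0, -1.0]]
ft_force: [-0.3, -0.7, 0.1]
finger_gap: 0.0274
finger_force: 24.9
```

```bash
python3 - <<'E'
from h import *
from cell import imaging
plan((.599,.0075,.034,0))
f=imaging.grab_frame('scene');x,y=proj(f,[.6,0,.09])[0].astype(int);print(x,y)
cv2.imwrite('pics/d2.png',cv2.resize(f['color'][y-60:y+90,x-100:x+100],(800,600))[:,:,::-1])
E
```

```text
now [0.5994 0.0053 0.1241] psi -0.1 q7 [-43.  32.  49. 109. -31.  52.  21.]
(0.599, 0.0075, 0.034, 0) -> [ 2.3 -0.3 90.1] -0.002
340 197
```

View pics/d2.png

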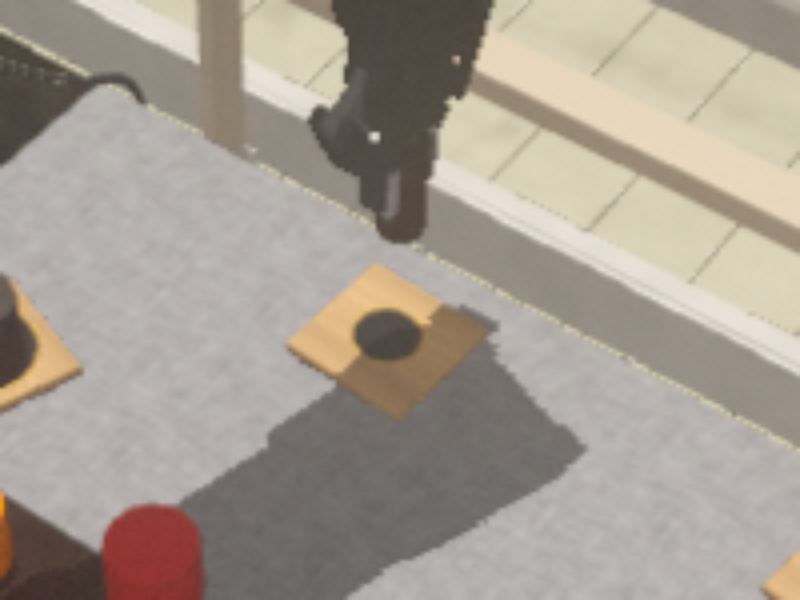

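The dropper hangs plumb at about (402,215), above its inlay at (387,334). I lower it.

Request:
step_arm(rows=[2,0,45,0,1,2,0,75,0,1,2,0,86,0,1,2,0,88.5,0,1,2,0,89.5,0,1,2,0,89.5,0,1,2,0,89.5,0,1,2,0,89.5,0,1])

```text
t: 24.5
ee_pos: [0.6001, 0.0094, 0.0356]
orientation: [[-0.0, 1.0, 0.001], [1.0, 0.0, 0.0], [0.0, 0.001, -1.0]]
ft_force: [-0.4, -0.2, -0.7]
finger_gap: 0.0276
finger_force: 24.9
```

Request:
step_arm(rows=[-1.8,-0.8,1,0,1,-1.8,-0.8,2,0,1,-1.8,-0.8,2,0,1,-1.8,-0.8,2,0,1])

```text
t: 24.9
ee_pos: [0.5988, 0.0072, 0.033]
orientation: [[0.0, 1.0, 0.0], [1.0, -0.0, 0.0], [0.0, 0.0, -1.0]]
ft_force: [-0.9, -1.0, 5.1]
finger_gap: 0.0272
finger_force: 25.4
```

Light contact (5 N up). I release, go up and move back out of the cameras' way.

Request:
step_arm(rows=[0,0,0,0,0.6,0,0,0,0,0.3,0,0,0,0,0,0,0,0,0,0,0,0,0,0,0,0,0,0,0,0,0,0,0,0,0,0,0,-20,0,0,0,0,-60,0,0,0,0,-110,0,0,0,0,-150,0,0,60,-60,-180,0,0,150,-120,-180,0,0,250,-160,-180,0,0,300,-170,-180,0,0,300,-170,-180,0,0,300,-170,-180,0,0,300,-170,-180,0,0,300,-170,-180,0,0])

```text
t: 26.8
ee_pos: [0.4256, 0.3137, 0.2126]
orientation: [[-0.009, 1.0, -0.001], [1.0, 0.009, 0.001], [0.001, -0.001, -1.0]]
ft_force: [0.9, -0.5, -0.4]
finger_gap: 0.0856
finger_force: 0.0
```

```bash
python3 - <<'E'
from h import *
from cell import imaging
F={n:imaging.grab_frame(n) for n in("scene","top")}
hsv={n:cv2.cvtColor(F[n]["color"],cv2.COLOR_RGB2HSV) for n in F}
for n in F: cv2.imwrite(f"pics/e_{n}.png",F[n]["color"][:,:,::-1])
def P(n,x): return proj(F[n],x)[0]
for k,x in(("small",(.599,.0063,.054)),("square",(.609,-.2998,.054)),("large",(.4524,.1855,.03))): print(k,P("top",x),P("scene",x))
a=cv2.resize(F["top"]["color"][160:310,220:480],(780,450),interpolation=2);cv2.imwrite("pics/e1.png",a[:,:,::-1])
b=cv2.resize(F["scene"]["color"][170:370,200:500],(800,533),interpolation=2);cv2.imwrite("pics/e2.png",b[:,:,::-1])
for n,pj in(("top",(248,256)),("scene",(236,215))):
    c=cv2.convexHull(blob(cv2.inRange(hsv[n],(0,0,130),(60,90,255)),proj(F[n],(.4524,.1855,.053))[0],8));print("jar",n,onz(F[n],cen(c),.053))
    c=cv2.convexHull(blob(cv2.inRange(hsv[n],(8,12,190),(60,70,255)),proj(F[n],(.4728,-.3143,.028))[0],22));print("tape",n,onz(F[n],cen(c),.028),cv2.boundingRect(c))
E
```

```text
small [317.89243238 194.80462449] [337.11135773 207.68234858]
square [442.86040865 189.96971231] [461.89006565 270.5188189 ]
large [246.05988032 255.38561319] [234.4320443  218.31727877]
jar top [0.45242307 0.18706981 0.053     ]
tape top [ 0.47319589 -0.31287931  0.028     ] (435, 233, 26, 27)
jar scene [0.45176117 0.18858469 0.053     ]
tape scene [ 0.4727039  -0.31314566  0.028     ] (417, 312, 34, 30)
```

View pics/e1.png

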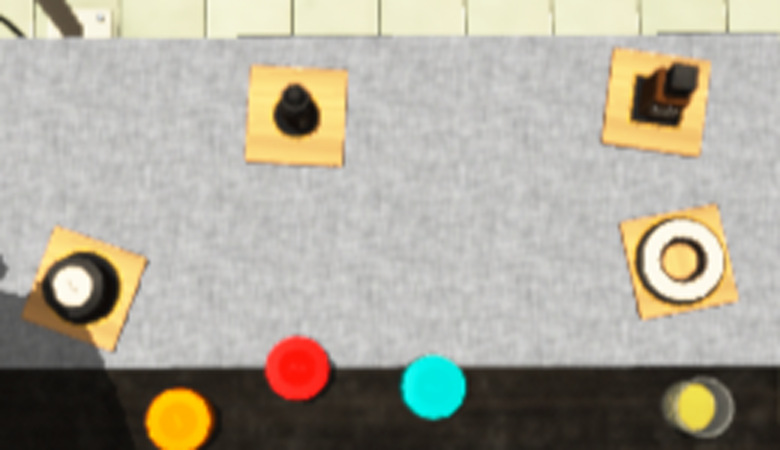

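View pics/e2.png

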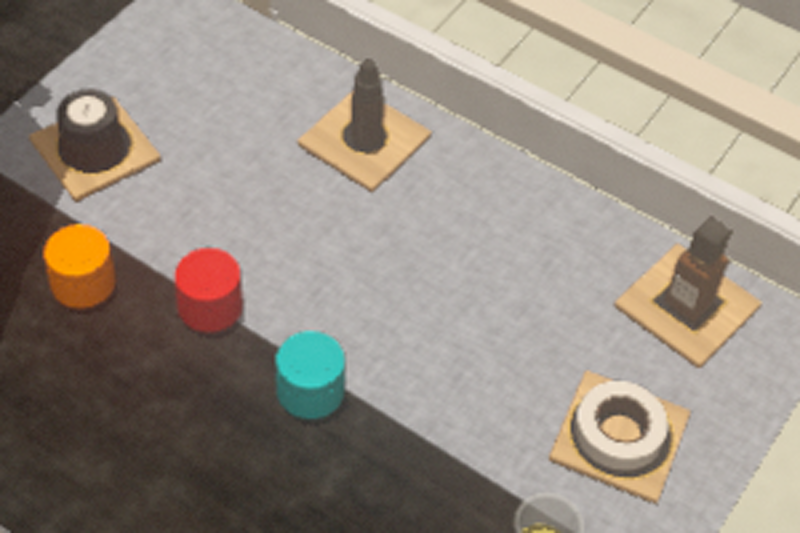

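```bash
python3 - <<'E'
from h import *
F={n:dict(np.load(n+"0.npz")) for n in("scene","top")}
t=lambda c:(c[0]/3+220,c[1]/3+160)
s=lambda c:(c[0]*.375+200,c[1]*.375+170)
print("cap top",onz(F["top"],t((684,77)),.1),onz(F["scene"],s((712,228)),.1))
print("bulb",onz(F["top"],t((295,92)),.098),onz(F["scene"],s((368,64)),.098))
c,sn=np.cos(np.radians(-8.6)),np.sin(np.radians(-8.6))
for n in F:
  for z,nm in((.008,"foot"),(.066,"shoulder")):
    q=proj(F[n],[(.609+a*15*c/1000-b*15*sn/1000,-.2998+a*15*sn/1000+b*15*c/1000,z) for a,b in((-1,-1),(-1,1),(1,1),(1,-1))])
    print(n,nm,np.round((q-[220,160])*3 if n=="top" else (q-[200,170])/.375))
  print("dropper foot axis",(proj(F[n],(.599,.0063,.008))-([220,160] if n=="top" else [200,170]))*(3 if n=="top" else 1/.375))
  im=cv2.imread(f"pics/e_{n}.png");x,y=proj(F[n],(.609,-.2998,.04))[0].astype(int);u,v=proj(F[n],(.599,.0063,.04))[0].astype(int)
  A=cv2.resize(np.hstack([im[y-30:y+30,x-27:x+27],im[v-30:v+30,u-27:u+27]]),None,fx=7,fy=7,interpolation=2)
  cv2.imwrite(f"pics/z_{n}.png",A)
  for o,w in((x,0),(u,1)):
    P=(.609,-.2998,.008) if w==0 else (.599,.0063,.008)
    yy=y if w==0 else v
    print("zoom tile centre",(proj(F[n],P)[0]-[o-27,yy-30])*7+[378*w,0])
E
```

```text
cap top [ 0.60911844 -0.30038449  0.1       ] [ 0.6126169  -0.29894489  0.1       ]
bulb [0.59968646 0.00410164 0.098     ] [0.59936781 0.00601477 0.098     ]
scene foot [[691. 325.]
 [660. 302.]
 [682. 281.]
 [713. 302.]]
scene shoulder [[706. 281.]
 [674. 259.]
 [697. 237.]
 [729. 259.]]
dropper foot axis [[363.82128056 136.51271083]]
zoom tile centre [171.46611034 275.66786875]
zoom tile centre [570.03086147 281.34586593]
top foot [[671. 121.]
 [635. 116.]
 [640.  82.]
 [675.  87.]]
top shoulder [[689. 107.]
 [652. 102.]
 [656.  66.]
 [693.  71.]]
dropper foot axis [[295.09413731 115.5396045 ]]
zoom tile centre [170.51095035 230.1807478 ]
zoom tile centre [569.55298706 234.5924105 ]
```

View pics/z_scene.png

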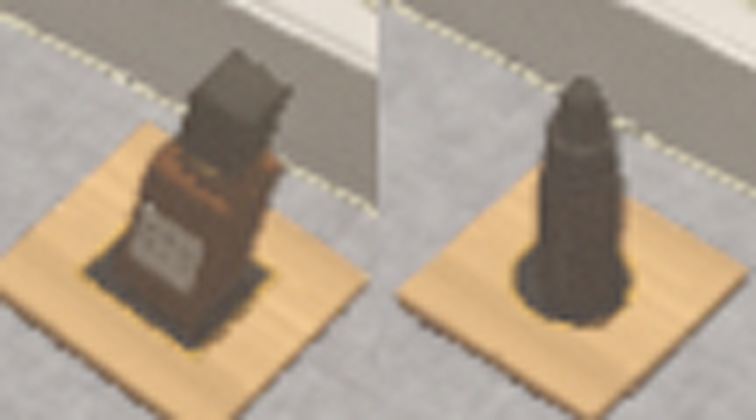

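The zoom shows the flacon (left) square and centred on its inlay, and the dropper (right) plumb on its circle. Every offset is about 4 mm or less, so I hand in.

```bash
python3 -c "
from cell import workorder
print(workorder.finish_job())"
```

```text
the job is handed in; nothing more can be done
None
```

I placed the dropper bottle, flacon, jar and tape on their matching tiles, each measuring within about 4 mm of centre, left the clear bottle and beaker alone, and handed the job in at about 27 s; no verdict came back.

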